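Tip up the shoe rack's airing shelf and point out the shoe tree without a mate

ROBOT

A 6-joint arm with a two-finger parallel gripper is mounted at the origin on the work surface. World frame = base frame: x ahead of the robot, y to its left, z up, the work surface at z = 0. Lengths are in m, angles in rad, forces in N, time in s.
With the tool pointing down it reaches from about 0.15 to 0.775 m from the base axis. Payload 6.1 kg.
Tool frame: the origin (TCP) lies midway between the tips of the shut fingers; the grasp point (between the pads) lies 19 mm behind it (manip.grip_depth is the distance from the TCP to the grasp point, in m); z points along the fingers, y is the line along which they close (so a half turn about z gives the same grasp; the last joint's range is limited). The gripper opens to 85 mm and grips with 20 to 120 N. Pads are 22 mm wide; open, the fingers measure 114 mm over their backs; the gripper's body (76 mm by 85 mm) begins 54 mm behind the grasp point. The pads swing forward as they close: fully open they stand 13 mm farther back than shut.
Start: joints at [-1.276, 0.126, -0.04, 1.405, 0, 1.571], TCP at [0.153, -0.502, 0.231] pointing down, gripper open.
Joint ranges: [-2.72, 2.72], [-0.95, 1.95], [-1.27, 1.35], [-1.78, 2.02], [-1.46, 1.47], [-3.14, 3.14]. Speed limits (rad/s): [2.39, 2.39, 3.01, 3.14, 3.14, 3.14].

INTERFACE

Orientations are given as a rotation vector (axis times angle).
In Python, from bench import monitor, viewer, manip gives the robot as it stands.
- The arm moves only by the tool carry_out, never from a script. Its argument "commands" is text: rows parted by semicolons, each of 4 numbers parted by spaces: the shift along the tool's x, y, z as a fraction of full scale, then the turn about the tool's z as a fraction of full scale. A call has exactly 8 rows; each row is the pose to reach, as a shift and turn from the pose commanded when the call began, along the tool's axes at that moment; what a row does not reach only later rows make up. Full scale, the value 1, is 0.12 m for a shift and 90 degrees for a turn. A row lasts 1/12 s, in which the tool goes at most 41.7 mm and 7.16 degrees, less where a joint would pass 70% of its speed; a pose out of reach is approached as far as the arm can. A call with a number of a shift or a turn outside -1 to 1 is refused whole. A call with a gripper value outside its range is refused whole. "jaw" is the opening, from 0 (shut) to 1 (fully open), set as the call begins (left out, the last holds). The fingers move at their own pace and stop on an object; "squeeze" is the grip in N (left out, the last holds). Time passes only in rows, so rows that repeat a pose let the fingers close, or fill a call up. It gives the time, the measured TCP pose, the force, the opening and the grip force at its end, in the units of the state.
- monitor.sense(): the state, without advancing time (a new reading comes with each control period).
- viewer.capture(name): name is "scene" or "top" or "wrist"; returns the picture (480x640x3 uint8, red, green, blue); there is no depth.
- viewer.get_calibration(name): a dict with "mtx" (3x3 intrinsics, pixels), "xyz" and "rotation" of the camera in the world. Camera axes: x right, y up, looking along -z (the intrinsics and any distortion apply to the point x, -y, -z); pixel columns grow to the right and rows downward; lengths in m; the calibration is good to about 2 mm. A picture is of the moment at which its call begins: read the wrist's pose just before it. get_calibration takes no time and is no camera call; for the wrist camera it gives the pose at the moment of the call.
- manip.sign_off(): hands the job in; it is judged then, once.
The state is a dict: "time": time; "joints": joint angles; "qd": joint speeds; "joint_torque": joint torques, N m; "position": TCP position; "ee_rot": TCP orientation; "ft_force": force on the tool from outside, world axes, zero at the start; "ft_torque": the same for the moment, N m; "gripper_width": opening from 0.0 (shut) to 1.0 (fully open); "grip_force": force on a finger pad.
Only numpy, scipy, OpenCV 4.12 (cv2) and the standard library are available. Lean on these libraries where they do the work, as an engineer would, in place of code of your own. Each camera call takes 0.05 s, during which the arm holds its last target. There are 200 camera calls.

TASK

One of our shoe trees has lost its mate: press the cast-iron lever at the end of the shoe rack all the way down with your fingertips, so that the bottom shelf tips up and the row can be seen, and leave it up. Then show me the odd one, the small tree that matches neither of the other two: hold your fingertips two or three centimetres above it for a good two seconds, without touching it and without pointing at the others. Leave all the other things that lie on the rack and the bench untouched.

Things in the scene. Friction and masses are not known exactly. Their poses are not given: they have to be found in the camera images.
- rack: Stepped slatted oak shoe rack, fixed, 510 mm wide (y), 480 mm deep (x), front towards the robot. Origin on the bench under the middle of the bottom row; x to the rear, y left, z up. Bottom shelf: slat tops 100 mm up, x = -155 to 135 mm, y = -226 to 226 mm. Upper tier: 201 mm high, x = 152 to 312 mm. End posts at y = -243 and 243 mm; the front ones 125 mm high.
- lever (a joint): Turn (rad) of the dark cast-iron bell-crank lever outside the rack's right-hand (-y) end, about the rack's y: 0 = up, as it starts; 0.8 = all the way down, at its stop. Pressing the pad down takes about 5 to 8 N; a friction washer keeps the lever where it is left.
- shelf (a joint): Tilt of the bottom shelf, rad: 0 = level, 0.31 = fully up. It is hinged at its front edge (rack x = -155 mm, 85 mm above the bench) and its rear edge rises; it follows the lever, 0.3875 times the lever's turn.
- lever_pad (a point): Centre of the top of the lever's flat pad, 55 mm long (rack x), 45 wide (y), 10 thick, 305 mm right of the rack's middle. On the robot's side of lever_pivot; it goes down on an arc of 150 mm radius about it, from 34 degrees above level (180 mm over the bench) to 11 degrees below (66 mm). Its face leans 23 degrees to the rear at first, is level half-way, and ends 23 degrees to the front.
- lever_pivot (a point): Point on the lever's axis, level with the middle of the pad in the rack's y; 95 mm above the bench.
- shelf_mid (a point): Centre of the bottom shelf's slatted top face; it tilts with the shelf (x to the rear edge, z off the slats). The row's four things lie 110 mm apart across the shelf, in any order.
- tree_small: The small cedar split-toe shoe tree, without a mate: 205 mm long, 62 wide; 11 high at the toe tip, 49 at the instep (x = -12), then a bare tube (top at 30), a heel block 50 high (x = 49 to 102) with a brass knob to 60. On the bottom shelf, toe towards the rack's front (body -x). Origin: centre of the underside; x along it from toe to heel, y across, z up off the slats.
- tree_left: A larger cedar split-toe shoe tree, left one of a matching pair: 265 mm long, 84 mm wide, heel block 66 mm high with a brass knob to 76 mm. On the bottom shelf, toe towards the rack's front (body -x). Origin: centre of the underside; x along it from toe to heel, y across, z up off the slats.
- tree_right: The right one of the matching pair of larger shoe trees, 265 mm long, 84 mm wide, 76 mm high over the knob, mirror image of the left. On the bottom shelf, toe towards the rack's front (body -x). Origin: centre of the underside; x along it from toe to heel, y across, z up off the slats.
- heel_cap: Black rubber heel cap, D-shaped, 70 x 62 x 9 mm, on the bottom shelf. Origin: centre of the underside, z up.
- shoehorn: Long brass shoehorn, 430 mm, lying across the front of the upper tier. Origin: middle of the underside.
- boot_jack: Walnut boot jack with a V-notch, about 280 x 105 x 85 mm, on the bench left of the rack. Origin: centre of the underside.
- polish_tin: Flat round steel polish tin, 80 mm across, 25 mm high, on the bench right of the rack. Origin: centre of the underside.
Things that resemble listed ones, but are neither listed nor needed, are in the scene too. What is shaped like the tree_small but white is not meant.

How it is judged:
By the outcome, as a careful person would: the job done as asked, in the order asked, and still so for the second after the job is handed in, with the robot touching nothing.
It also fails if it takes over 51 s, if anything falls off the work surface, if the arm or the gripper's body presses on something with over 40 N, if the wrist force passes 120 N, or if a joint passes its speed limit or range.

## Working session

There is one attempt and no reset: what is moved stays moved. The work goes in short steps, Python scripts to look and compute and a tool call to move; the robot and the scene stay as the last step left them, time stands still between calls to the robot, and variables do not carry over. Pictures are saved under pics/ and viewed, at most 10 in all, crops included, and the job is handed in when it is done.

Besides the shell and the picture viewer there is one more tool, called as name(argument=value, ...), one argument or row to a line, values as JSON. carry_out: Moves the arm, as the interface text tells. Shift numbers are shares of 0.12 m and turn numbers shares of 90 degrees, none past 1 either way. Its arguments: {"type":"object","properties":{"commands":{"type":"string"},"jaw":{"type":"number"},"squeeze":{"type":"number"}},"required":["commands"]}

```bash
mkdir -p pics; ls; python3 - <<'E'
from bench import monitor, viewer, manip
import cv2,numpy as np
s=monitor.sense();print(s['time'],s['position'],s['ee_rot'],s['ft_force'])
for n in("scene","top"):
    im=viewer.capture(n);cv2.imwrite(f"pics/{n}0.png",im[:,:,::-1])
    c=viewer.get_calibration(n);print(n,c)
E
```

```text
pics
0.0 [ 0.15240544 -0.50194779  0.23050407] [-3.10592273e+00 -4.61092756e-01  3.69145636e-04] [-0.24952137  0.78381164  1.33990183]
scene {'mtx': array([[581.51540004,   0.        , 318.82715266],
       [  0.        , 581.51540004, 237.95433376],
       [  0.        ,   0.        ,   1.        ]]), 'xyz': array([1.20849713, 0.73061394, 1.04010166]), 'rotation': array([0.40559352, 0.96194106, 2.22785833])}
top {'mtx': array([[463.98698023,   0.        , 324.94616256],
       [  0.        , 463.98698023, 242.431759  ],
       [  0.        ,   0.        ,   1.        ]]), 'xyz': array([0.42114535, 0.01979884, 1.55643808]), 'rotation': array([ 0.04590678, -0.03365352, -1.56223936])}
```

View pics/scene0.png

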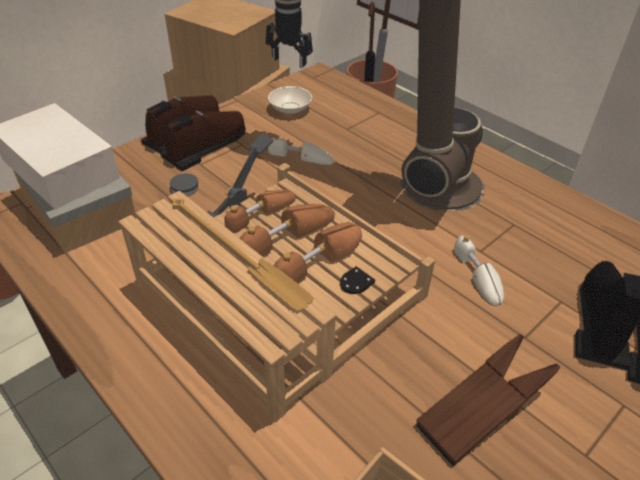

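View pics/top0.png

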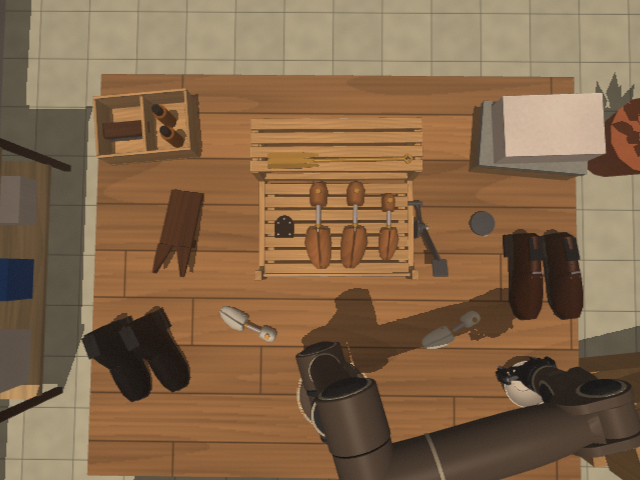

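```bash
cat > h.py <<'E'
import numpy as np,cv2
from scipy.spatial.transform import Rotation as R
from bench import monitor,viewer
def ray(n,uv,c=None):
    c=c or viewer.get_calibration(n);K=c['mtx']
    d=np.array([(uv[0]-K[0,2])/K[0,0],-(uv[1]-K[1,2])/K[1,1],-1])
    return c['xyz'],R.from_rotvec(c['rotation']).apply(d)
def onz(n,uv,z,c=None):
    o,d=ray(n,uv,c);return o+d*(z-o[2])/d[2]
def proj(n,p,c=None):
    c=c or viewer.get_calibration(n);q=R.from_rotvec(c['rotation']).inv().apply(np.array(p)-c['xyz'])
    return c['mtx'][0,0]*q[0]/-q[2]+c['mtx'][0,2], c['mtx'][1,1]*-q[1]/-q[2]+c['mtx'][1,2]
E
python3 - <<'E'
from h import *
im=cv2.imread('pics/top0.png')
cv2.imwrite('pics/top_crop.png',cv2.resize(im[165:295,245:455],None,fx=3.8,fy=3.8,interpolation=cv2.INTER_CUBIC))
print(proj('top',monitor.sense()['position']),proj('scene',monitor.sense()['position']))
E
```

```text
(np.float64(513.0459511026073), np.float64(363.11257522246626)) (np.float64(288.6714208159173), np.float64(67.08689661100155))
```

View pics/top_crop.png

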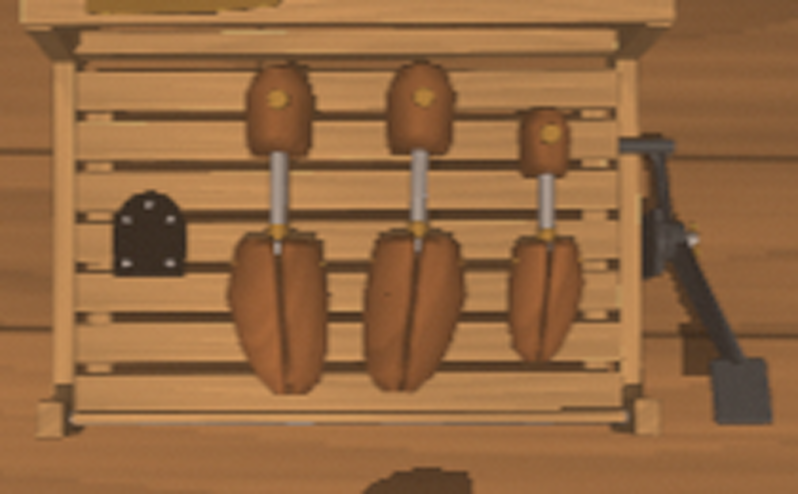

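```bash
python3 - <<'E'
from h import *
def px(c): return ((c[0]+.5)/3.8-.5+245,(c[1]+.5)/3.8-.5+165)
g=lambda c,z:onz('top',px(c),z)
L=g((53,418),.125);Rr=g((647,416),.125);print('posts',L,Rr,np.linalg.norm(L-Rr))
ey=(L-Rr)/np.linalg.norm(L-Rr);ex=np.array([ey[1],-ey[0],0]);mid=(L+Rr)/2
print('yaw',np.degrees(np.arctan2(ex[1],ex[0])))
P=g((740,391),.18);print('pad',P,'rel mid',(P-mid)@ex,(P-mid)@ey)
for n,c,z in [('toe',(540,362),.111),('knob',(551,132),.16),('heelback',(545,108),.14),('instepL',(509,300),.12),('instepR',(581,300),.12),('cap',(149,240),.109),('slatfront',(350,408),.1),('bigtoe',(290,392),.111),('bigknob',(277,98),.176),('knob2',(424,97),.176),('pivot',(672,232),.095)]:
    p=g(c,z);print(n,p.round(4),((p-mid)@ex).round(4),((p-mid)@ey).round(4))
E
```

```text
posts [0.39275995 0.23497173 0.125     ] [ 0.39847126 -0.24602911  0.125     ] 0.4810347458286465
yaw 0.6802872661013903
pad [ 0.41936854 -0.30809987  0.18      ] rel mid 0.02015884864411685 -0.3028318666765298
toe [ 0.4416 -0.1612  0.111 ] 0.0441 -0.1562
knob [ 0.624  -0.1636  0.16  ] 0.2264 -0.1607
heelback [ 0.6463 -0.1613  0.14  ] 0.2488 -0.1587
instepL [ 0.4918 -0.1348  0.12  ] 0.0946 -0.1304
instepR [ 0.4922 -0.1934  0.12  ] 0.0944 -0.189
cap [0.5394 0.1605 0.109 ] 0.1458 0.1643
slatfront [ 0.4026 -0.0062  0.1   ] 0.007 -0.0008
bigtoe [0.4154 0.0432 0.111 ] 0.0203 0.0485
bigknob [0.647  0.0544 0.176 ] 0.2521 0.057
knob2 [ 0.6486 -0.0614  0.176 ] 0.2524 -0.0589
pivot [ 0.5506 -0.2725  0.095 ] 0.1518 -0.2688
```

Candidates, in the top picture: the small cedar tree at (388,227), the large pair at (318,225) and (354,225), and the whitish trees on the bench at (248,323) and (450,330). By size and colour it is the rack's right-most one. Its width measures 59 mm and its length 205 mm, against 265 mm for the pair. The lever pad is at (440,268).

carry_out(
  commands="0.15 -0.06 0 0.04;0.3 -0.12 0 0.08;0.45 -0.18 0 0.12;0.6 -0.25 0 0.16;0.75 -0.32 0 0.188;0.9 -0.38 0 0.188;0.95 -0.4 0 0.188;0.95 -0.4 0 0.188",
  jaw=0,
  squeeze=40,
)

```text
time: 0.77
position: [0.2484, -0.4225, 0.2311]
ee_rot: [-3.141, -0.003, 0.0]
ft_force: [0.1, -0.4, 0.1]
gripper_width: 0.0
grip_force: 0.0
```

carry_out(
  commands="0.15 -0.15 0 0;0.3 -0.3 0 0;0.45 -0.45 0 0;0.6 -0.6 0 0;0.75 -0.75 0 0;0.8 -0.9 0 0;0.8 -0.94 0 0;0.8 -0.94 0 0",
)

```text
time: 1.43
position: [0.3435, -0.3102, 0.2313]
ee_rot: [3.141, 0.001, -0.001]
ft_force: [-1.2, -0.5, -0.1]
gripper_width: 0.001
grip_force: 0.0
```

carry_out(
  commands="0.15 0 0 0;0.3 0 0 0;0.45 0 0 0;0.58 0 0 0;0.62 0 0 0;0.62 0 0 0;0.62 0 0 0;0.62 0 0 0",
)

```text
time: 2.1
position: [0.4171, -0.3111, 0.2313]
ee_rot: [3.142, -0.003, -0.001]
ft_force: [0.5, -0.3, -0.0]
gripper_width: 0.0
grip_force: 0.0
```

```bash
python3 - <<'E'
from h import *
s=monitor.sense();print(s['time'],s['position'],s['ft_force'])
c=viewer.get_calibration('wrist');im=viewer.capture('wrist');cv2.imwrite('pics/w1.png',im[:,:,::-1])
print(proj('wrist',s['position'],c),proj('wrist',[.419,-.308,.18],c),proj('wrist',[.49,-.163,.149],c))
E
```

```text
2.1 [ 0.4170867  -0.31106286  0.23133333] [ 0.52336439 -0.33219356 -0.02809261]
(np.float64(327.00550786825073), np.float64(318.2717291006565)) (np.float64(321.67584057822404), np.float64(271.06453771785834)) (np.float64(80.36777836304199), np.float64(142.1970391273074))
```

View pics/w1.png

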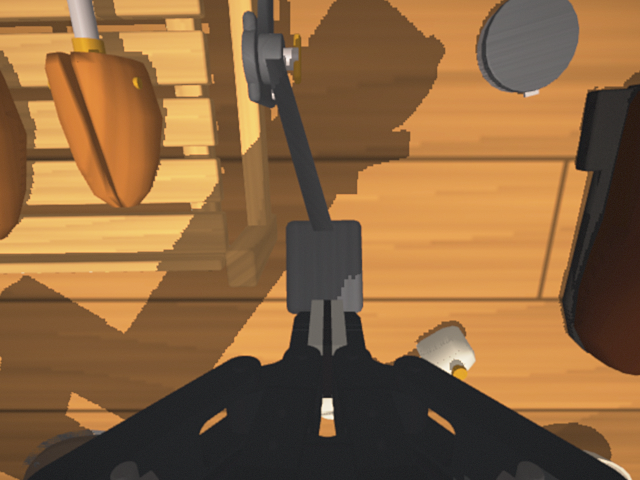

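The picture shows the pad centred at (325,266), within 3 mm of my estimate, with the shut fingers just above and in front of it. The small cedar tree is at (115,130). I press next.

carry_out(
  commands="0.01 0 0.12 0;0.02 0 0.24 0;0.02 0 0.34 0;0.02 0 0.41 0;0 0 0.48 0;-0.02 0 0.54 0;-0.05 0 0.6 0;-0.08 0 0.66 0",
)

```text
time: 2.82
position: [0.4085, -0.3109, 0.1523]
ee_rot: [3.141, -0.001, 0.002]
ft_force: [0.9, -0.1, 3.3]
gripper_width: -0.002
grip_force: 1.7
```

carry_out(
  commands="-0.02 0 0.06 0;-0.04 0 0.12 0;-0.06 0 0.18 0;-0.07 0 0.24 0;-0.08 0 0.3 0;-0.09 0 0.36 0;-0.1 0 0.42 0;-0.1 0 0.48 0",
)

```text
time: 3.48
position: [0.3967, -0.3106, 0.0939]
ee_rot: [3.142, -0.001, 0.001]
ft_force: [0.4, -3.1, 3.9]
gripper_width: 0.001
grip_force: 1.8
```

carry_out(
  commands="0 0 0.05 0;0 0 0.09 0;0 0 0.13 0;0 0 0.16 0;0.01 0 0.18 0;0.01 0 0.2 0;0.01 0 0.22 0;0.01 0 0.22 0",
)

```text
time: 4.15
position: [0.3975, -0.3102, 0.0689]
ee_rot: [-3.141, 0.0, -0.0]
ft_force: [-2.7, 1.9, 9.8]
gripper_width: 0.001
grip_force: 5.2
```

carry_out(
  commands="0 0 0.01 0;0 0 0.02 0;0 0 0.03 0;0 0 0.04 0;0 0 0.045 0;0 0 0.05 0;0 0 0.05 0;0 0 0.05 0",
)

```text
time: 4.82
position: [0.3978, -0.3104, 0.0681]
ee_rot: [3.14, -0.0, 0.005]
ft_force: [-16.8, 11.4, 48.7]
gripper_width: -0.001
grip_force: 25.8
```

The force jumped to 49 N with no further travel, so the lever is at its stop. I back straight off.

carry_out(
  commands="0 0 -0.05 0;0 0 -0.1 0;0 0 -0.2 0;0 0 -0.35 0;0 0 -0.5 0;0 0 -0.7 0;0 0 -0.9 0;0 0 -1 0",
)

```text
time: 5.48
position: [0.3982, -0.3109, 0.1841]
ee_rot: [3.141, -0.001, 0.002]
ft_force: [0.0, -0.1, 0.8]
gripper_width: -0.002
grip_force: 0.0
```

carry_out(
  commands="-0.1 0 -0.15 0;-0.2 0 -0.3 0;-0.3 0 -0.45 0;-0.4 0 -0.6 0;-0.4 0 -0.7 0;-0.4 0 -0.8 0;-0.4 0 -0.8 0;-0.4 0 -0.8 0",
)

```text
time: 6.15
position: [0.3499, -0.3107, 0.2777]
ee_rot: [-3.142, 0.001, -0.0]
ft_force: [-0.7, -0.9, 0.2]
gripper_width: -0.002
grip_force: 0.0
```

```bash
python3 - <<'E'
from h import *
s=monitor.sense();print(s['time'],s['position'],s['ft_force'])
im=viewer.capture('top');cv2.imwrite('pics/t2.png',im[:,:,::-1])
cv2.imwrite('pics/t2c.png',cv2.resize(im[155:295,245:455,::-1],None,fx=3.8,fy=3.8,interpolation=cv2.INTER_CUBIC))
im=viewer.capture('scene');cv2.imwrite('pics/s2c.png',cv2.resize(im[110:310,110:360,::-1],None,fx=3,fy=3,interpolation=cv2.INTER_CUBIC))
E
```

```text
6.15 [ 0.34991002 -0.31068215  0.27774314] [-0.66562164 -0.90809385  0.23870116]
```

View pics/t2c.png

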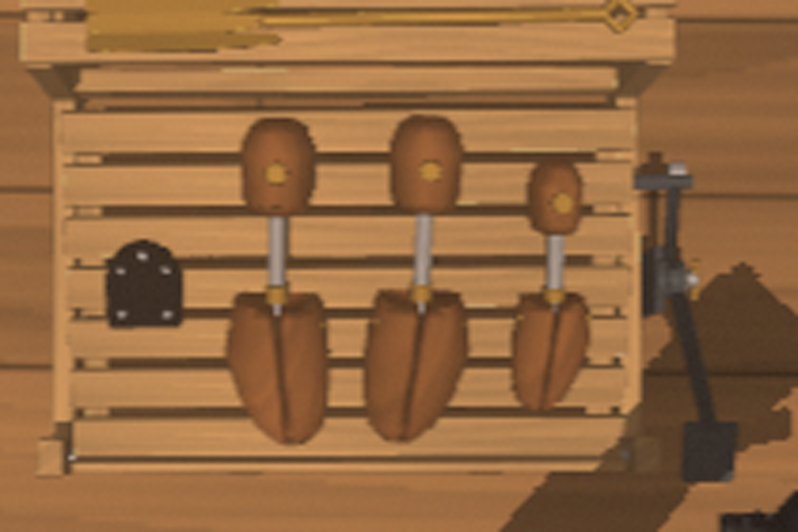

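View pics/s2c.png

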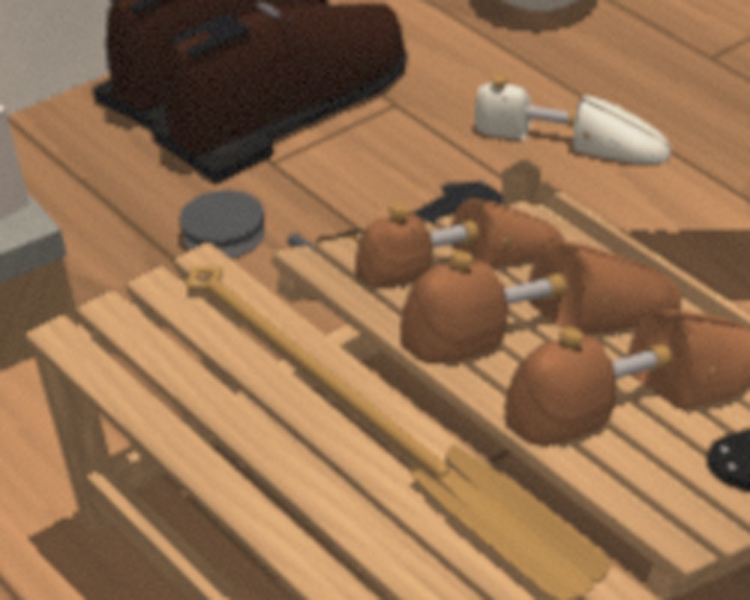

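```bash
python3 - <<'E'
from h import *
def crop(n,p,o,f): u=np.array(proj(n,p)); return ((u+.5-o)*f-.5).round(1)
T=lambda p:crop('top',p,np.array([245,155]),3.8); S=lambda p:crop('scene',p,np.array([110,110]),3)
k=[.5906,-.1645,.2234];print('knob pred',T(k),S(k),'seen (563,203) (398,213)')
i=[.5064,-.1635,.1848];print('instep',T(i),S(i))
print('pad pred',T([.398,-.309,.066]),'seen ~(710,452)')
# triangulate knob
a,b=ray('top',((563.5)/3.8-.5+245,203.5/3.8-.5+155)); c,d=ray('scene',(398.5/3-.5+110,213.5/3-.5+110))
t=np.linalg.lstsq(np.c_[b,-d],c-a,rcond=None)[0];print(a+b*t[0],c+d*t[1])
E
```

```text
knob pred [563.2 201.7] [395.6 209. ] seen (563,203) (398,213)
instep [554.9 315.5] [482.7 205.7]
pad pred [708.9 454. ] seen ~(710,452)
[ 0.59012014 -0.16492164  0.21935169] [ 0.58905631 -0.1639367   0.21908118]
```

Top and scene views agree: the shelf is fully up, with the small tree's knob triangulated at (0.590, -0.164, 0.219) and predicted top at 0.223. The small tree is clearly the odd one. Its instep top is about z = 0.184, so I aim for TCP (0.50, -0.163, 0.208).

carry_out(
  commands="0.1 -0.1 0 0;0.2 -0.2 0 0;0.3 -0.3 0 0;0.4 -0.4 0 0;0.5 -0.5 0 0;0.6 -0.6 0 0;0.65 -0.62 0 0;0.65 -0.62 0 0",
)

```text
time: 6.92
position: [0.4285, -0.2355, 0.2769]
ee_rot: [-3.141, -0.003, 0.002]
ft_force: [-0.2, 0.2, 1.0]
gripper_width: 0.005
grip_force: 0.0
```

carry_out(
  commands="0.1 -0.1 0 0;0.2 -0.2 0 0;0.3 -0.3 0 0;0.4 -0.4 0 0;0.5 -0.5 0 0;0.58 -0.58 0 0;0.6 -0.61 0 0;0.6 -0.61 0 0",
)

```text
time: 7.58
position: [0.4999, -0.1628, 0.2776]
ee_rot: [-3.141, -0.001, 0.002]
ft_force: [-0.7, 0.9, -0.3]
gripper_width: 0.002
grip_force: 0.0
```

carry_out(
  commands="0 0 0.08 0;0 0 0.16 0;0 0 0.24 0;0 0 0.32 0;0 0 0.4 0;0 0 0.48 0;0 0 0.54 0;0 0 0.58 0",
)

```text
time: 8.25
position: [0.4994, -0.1629, 0.2071]
ee_rot: [-3.141, 0.001, 0.002]
ft_force: [-0.7, -1.5, 0.1]
gripper_width: 0.002
grip_force: 0.0
```

```bash
python3 - <<'E'
from h import *
s=monitor.sense();print(s['time'],s['position'],s['ft_force'])
im=viewer.capture('scene');cv2.imwrite('pics/s3c.png',cv2.resize(im[110:310,110:360,::-1],None,fx=3,fy=3,interpolation=cv2.INTER_CUBIC))
E
```

```text
8.25 [ 0.49935845 -0.16294276  0.20714635] [-0.71623348 -1.46285208  0.05801583]
```

View pics/s3c.png

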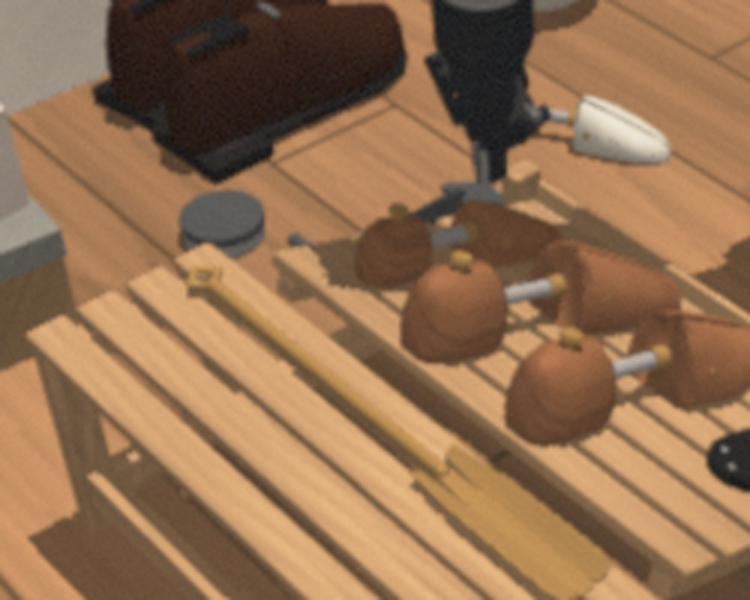

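The fingertips are at (490,178) and the top of the tree is at (487,205), a gap of about 25 mm with nothing touching. I hold there.

carry_out(
  commands="0 0 0 0;0 0 0 0;0 0 0 0;0 0 0 0;0 0 0 0;0 0 0 0;0 0 0 0;0 0 0 0",
)

```text
time: 8.97
position: [0.4998, -0.163, 0.2086]
ee_rot: [3.142, -0.001, 0.0]
ft_force: [-0.4, -0.2, -0.1]
gripper_width: 0.001
grip_force: 0.0
```

carry_out(
  commands="0 0 0 0;0 0 0 0;0 0 0 0;0 0 0 0;0 0 0 0;0 0 0 0;0 0 0 0;0 0 0 0",
)

```text
time: 9.63
position: [0.4998, -0.163, 0.2085]
ee_rot: [-3.142, 0.001, -0.0]
ft_force: [0.3, -1.0, -0.3]
gripper_width: 0.003
grip_force: 0.0
```

carry_out(
  commands="0 0 0 0;0 0 0 0;0 0 0 0;0 0 0 0;0 0 0 0;0 0 0 0;0 0 0 0;0 0 0 0",
)

```text
time: 10.3
position: [0.4998, -0.163, 0.2085]
ee_rot: [3.142, -0.001, -0.0]
ft_force: [0.5, -0.2, 0.5]
gripper_width: -0.002
grip_force: 0.0
```

carry_out(
  commands="0 0 0 0;0 0 0 0;0 0 0 0;0 0 0 0;0 0 0 0;0 0 0 0;0 0 0 0;0 0 0 0",
)

```text
time: 10.97
position: [0.4998, -0.163, 0.2085]
ee_rot: [3.142, -0.001, 0.0]
ft_force: [0.0, 0.0, 0.3]
gripper_width: 0.0
grip_force: 0.0
```

carry_out(
  commands="0 0 0 0;0 0 0 0;0 0 0 0;0 0 0 0;0 0 0 0;0 0 0 0;0 0 0 0;0 0 0 0",
)

```text
time: 11.63
position: [0.4998, -0.163, 0.2085]
ee_rot: [3.142, -0.001, -0.0]
ft_force: [-0.3, 0.4, -0.4]
gripper_width: -0.001
grip_force: 0.0
```

```bash
python3 - <<'E'
from bench import monitor,manip
s=monitor.sense();print(s['time'],s['position'],s['ft_force'])
print(manip.sign_off())
E
```

```text
11.6333 [ 0.49978806 -0.16302706  0.20848833] [-0.2876759   0.43697346 -0.38307009]
the job is handed in; nothing more can be done
None
```

The lever is pressed down to its stop with the shelf left up, and I held the fingertips about 2.5 cm above the small cedar tree (right-most in the row) for over 3 s without touching it, then handed the job in at 11.6 s.

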